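# Fit the new insert plate in the bench saw and lock it

## Robot

A 6-joint arm with a two-finger parallel gripper is mounted at the origin on a cart in front of the work surface, level with it; the furniture and walls round the work are solid. World frame = base frame: x ahead of the robot, y to its left, z up, the work surface at z = 0. Lengths are in m, angles in rad, forces in N, time in s.
With the tool pointing down it reaches from about 0.35 to 0.925 m from the base axis. Payload 6.4 kg.
Tool frame: the origin (TCP) lies on the centre line of the jaws, within the pads' length; the fingertips stand 22 mm ahead of it and the grasp point (between the pads) lies 3 mm ahead of it; z points along the fingers, y is the direction in which the jaws open and shut (so a half turn about z gives the same grasp; the last joint's range is limited). The gripper opens to 85 mm and grips with 20 to 120 N. Pads are 22 mm wide; open, the fingers measure 114 mm over their backs; the gripper's body (76 mm by 85 mm) begins 54 mm behind the grasp point. The pads swing forward as they close: fully open they stand 13 mm farther back than shut.
Start: joints at [-1.456, 0.245, 1.558, -0, 1.339, -0.174], TCP at [0.185, -0.623, 0.253] pointing down, gripper open.
Joint ranges: [-3.13, 3.13], [-1.02, 2.26], [0.13, 2.54], [-0.95, 4.09], [0.21, 2.88], [-2.74, 2.74]. Speed limits (rad/s): [2.57, 2.57, 3.14, 3.14, 3.14, 3.14].

## Interface

Orientations are given as a unit quaternion [x, y, z, w].
In Python, from station import env, imaging, workorder gives the robot as it stands.
- The arm moves only by the tool servo_tool, never from a script. Its argument "motion" is a list of rows, each an object with "rot": the turn, a rotation vector about the tool's x, y, z in degrees, a list of three; "travel": the shift along the tool's x, y, z in mm, a list of three; "jaw": the closure in counts, from 0 (fully open) to 255 (shut). A call has 1 to 10 rows; each row is the pose to reach, as a shift and turn from the pose commanded when the call began, along the tool's axes at that moment; what a row does not reach only later rows make up. A row lasts 1/10 s, in which the tool goes at most 50 mm and 8.59 degrees, less where a joint would pass 70% of its speed; a pose out of reach is approached as far as the arm can. A call with a gripper value outside its range is refused whole. The fingers move at their own pace and stop on an object; "squeeze" is the grip in N (left out, the last holds). Time passes only in rows, so rows that repeat a pose let the fingers close. It gives the time, the measured TCP pose, the force and the opening at its end, in the units of the state.
- env.get_obs(): the state, without advancing time (a new reading comes with each control period).
- imaging.grab_frame(name): name is "side" or "top" or "wrist"; returns a dict with "color" (480x640x3 uint8, blue, green, red), "fx", "fy", "cx", "cy" (pixels), "extrinsics" (4x4, takes a point from world to camera coordinates). Camera axes: x right, y up, looking along -z (the intrinsics and any distortion apply to the point x, -y, -z); pixel columns grow to the right and rows downward; lengths in m; the calibration is good to about 2 mm. A picture is of the moment at which its call begins. There is no depth.
- workorder.job_done(): hands the job in, once; it reports no verdict.
The state is a dict: "time_s": time; "joint_positions": joint angles; "joint_velocities": joint speeds; "tau": joint torques, N m; "position": TCP position; "tcp_rot": TCP orientation; "wrist_force": force on the tool from outside, world axes, zero at the start; "torque": the same for the moment, N m; "width": finger opening in m.
Only numpy, scipy, OpenCV 4.12 (cv2) and the standard library are available. Lean on these libraries where they do the work, as an engineer would, in place of code of your own. Each camera call takes 0.05 s, during which the arm holds its last target. There are 200 camera calls.

## Task

Fit the new orange insert plate in the saw's table: turn the quarter-turn lock clear of the opening, hook the plate's steel tongue under the lip at the end of the opening nearest the robot, press the plate down past the spring clips until it sits flush and level, then turn the lock back square over the plate. Leave the old grey plate and the marking gauge where they lie, and let go of everything at the end.

Things in the scene. Friction and masses are not known exactly. Their poses are not given: they have to be found in the camera images.
- new_plate_center (a point): centre (half-way up) of the loose orange insert plate, 160 x 58 x 12 mm, 0.24 kg nominal, lying flat on the bench. Its x axis runs along the length, z up out of the face with the narrow 3 mm blade slot. At its -x end a steel tongue, 22 mm wide and 4 mm thick (the lowest 4 mm of the plate), stands out 28 mm beyond the plate. It can be gripped by its long sides (58 mm).
- plate_far (a point): middle of the upper edge of the orange plate's +x end (the end without tongue), 80 mm from the plate's centre and 6 mm above it
- plate_tongue (a point): tip of the orange plate's tongue, half-way up its thickness: 108 mm from the plate's centre towards -x and 4 mm below it
- old_plate: the worn grey insert plate of the same shape, with a wide black slot; a bystander lying flat on the bench; origin at the centre of its underside
- opening (a point): centre of the plate's opening in the fixed saw's grey table, at the surface (130 mm above the bench); x along the opening away from the robot, z up. Opening 163 x 61 mm, long sides bevelled. Corner ledges (36 mm long at the near end, 16 at the far; 13 to 31 mm either side of the centre line) lie 12 mm under the surface; the plate sits on them. A rip fence, 34 mm high, runs 107 mm to the right (-y).
- lock_grip (a point): middle of the lock's black grip bar, on the turning axis, 37 mm above the table surface and 96.5 mm beyond the opening's centre (+x). Bar 46 long x 10 wide x 26 mm high (top 50 mm above the table); its length is this point's y axis. A steel finger under the bar, 4 mm thick with its underside 1.5 mm above the table, reaches 28 mm from the axis towards this point's -y.
- lock (a joint): turn of the lock about the vertical axis, 0 to 1.57 rad, clockwise seen from above as it grows; stays where it is left (friction 0.06 N m). 0: clear, the finger points to the right (-y of the opening); 1.57: locked, the finger points to -x, over the opening and the far end of the plate.
- gauge: wooden marking gauge lying on the bench, 200 mm long, a bystander; origin at its underside's centre
- lip (a point): middle of the lip's edge: the opening's near (-x) end, at the table surface, 81.5 mm from the opening's centre; axes as the opening's. The lip is 6 mm thick and 27 mm wide; the space under it is free and takes the tongue when the plate comes in with its tongue end down, tilted about 25 degrees or more so that its other end clears the lock.
- clips (a point): point on the opening's centre line, at the table surface, 46 mm beyond the centre (+x), between two spring clips in the long walls that rub the plate's sides. Left to itself the plate's far end stays up to 5 mm proud on them; it needs about 5 to 15 N there to go down, one side may go down before the other, and once pressed home it stays down by itself

How it is judged:
By the outcome, as a careful person would: the job done as asked, in the order asked, and still so for the second after the job is handed in, with the robot touching nothing.
It also fails if it takes over 72 s, if anything falls off the work surface, if the arm or the gripper's body presses on something with over 40 N, if the wrist force passes 120 N, or if a joint passes its speed limit or range.

## Working session

There is one attempt and no reset: what is moved stays moved. The work goes in short steps, Python scripts to look and compute and a tool call to move; the robot and the scene stay as the last step left them, time stands still between calls to the robot, and variables do not carry over. Pictures are saved under pics/ and viewed, about 8 in all and at most 12, crops included, and the job is handed in when it is done.

Besides the shell and the picture viewer there is one more tool, called after "Call:" by a JSON object that holds its "name" and its "arguments". servo_tool: Moves the arm, as the interface text tells. Its arguments: {"type":"object","properties":{"motion":{"type":"array","items":{"type":"object","properties":{"rot":{"type":"array","items":{"type":"number"}},"travel":{"type":"array","items":{"type":"number"}},"jaw":{"type":"number"}}}},"squeeze":{"type":"number"}},"required":["motion"]}

```bash
ls; mkdir -p pics
python3 - <<'E'
from station import env, imaging, workorder
import cv2
print(env.get_obs())
for n in("side","top"):
    f=imaging.grab_frame(n); cv2.imwrite(f"pics/{n}0.png",f["color"]); print(n,f["fx"],f["cx"],f["cy"],f["extrinsics"].round(3).tolist(),f.keys())
E
```

```text
pics
{'time_s': 0.0, 'joint_positions': array([-1.45609961e+00,  2.45811409e-01,  1.55905168e+00, -2.62128236e-05,
        1.33871828e+00, -1.74085036e-01]), 'joint_velocities': array([-5.87285527e-05, -9.26282947e-05,  7.01384037e-04,  1.02906173e-04,
       -9.17917159e-04, -7.70271379e-04]), 'tau': array([-2.38990106e-04, -4.29514396e+01, -3.26123822e+01, -1.91914451e-04,
        5.35315441e-03,  5.43860807e-06]), 'position': array([ 0.1850569 , -0.62254066,  0.25216175]), 'tcp_rot': array([ 9.89592811e-01,  1.43892596e-01,  1.67758017e-05, -9.94295782e-04]), 'wrist_force': array([-1.17416608, -0.14669495, -0.01446337]), 'torque': array([ 0.0142494 ,  0.02586941, -0.02499467]), 'width': 0.08509759873862835}
side 478.628995615469 312.4967525022062 240.26955615691236 [[-0.892, -0.452, 0.019, 0.529], [0.182, -0.321, 0.929, -0.2], [-0.414, 0.832, 0.369, -0.823], [0.0, 0.0, 0.0, 1.0]] dict_keys(['color', 'fx', 'fy', 'cx', 'cy', 'extrinsics'])
top 442.8311791165777 314.9231414112438 239.0414643687942 [[-0.013, -1.0, 0.003, 0.11], [0.999, -0.012, 0.052, -0.56], [-0.052, 0.004, 0.999, -1.006], [0.0, 0.0, 0.0, 1.0]] dict_keys(['color', 'fx', 'fy', 'cx', 'cy', 'extrinsics'])
```

View pics/top0.png

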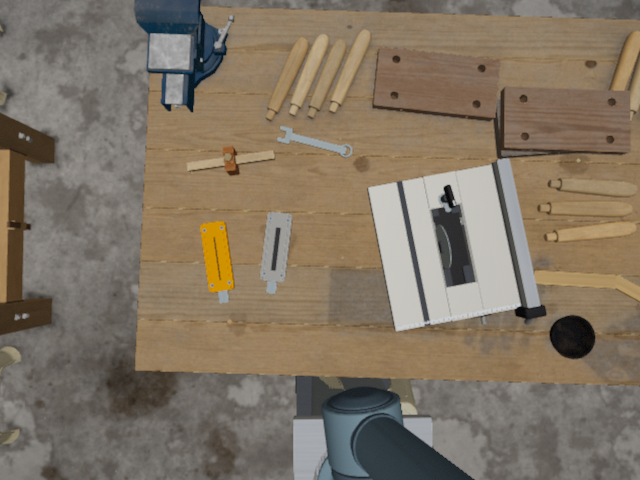

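View pics/side0.png

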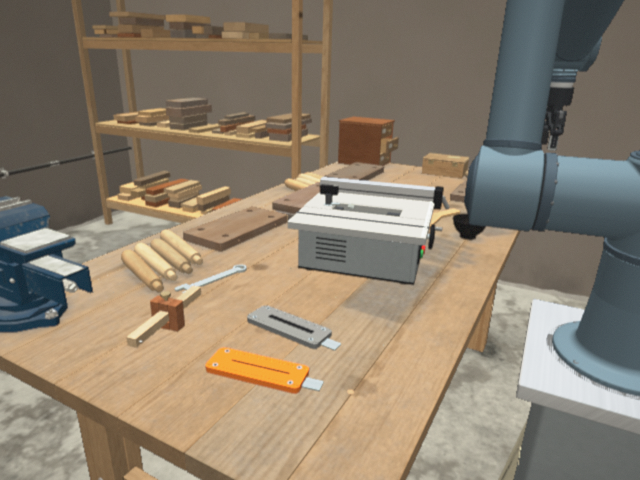

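Top view: the orange plate is at about (217,257) with its tongue down-image (towards the robot). The opening is at about (455,245), the lock bar at (449,196), the old plate at (276,247) and the gauge at (231,160). The side view agrees.

```bash
cat > h.py <<'E'
import numpy as np, cv2
from scipy.spatial.transform import Rotation as R
from station import env, imaging, workorder
def cast(f,uv,z):
    uv=np.atleast_2d(uv).astype(float); E=f["extrinsics"]
    d=np.c_[(uv[:,0]-f["cx"])/f["fx"],-(uv[:,1]-f["cy"])/f["fy"],-np.ones(len(uv))]@E[:3,:3]
    o=-E[:3,:3].T@E[:3,3]
    return o+d*((z-o[2])/d[:,2])[:,None]
def proj(f,P):
    c=np.atleast_2d(P)@f["extrinsics"][:3,:3].T+f["extrinsics"][:3,3]
    return np.c_[f["cx"]+f["fx"]*c[:,0]/-c[:,2],f["cy"]-f["fy"]*c[:,1]/-c[:,2]]
def big(m):
    return max(cv2.findContours(m,cv2.RETR_EXTERNAL,cv2.CHAIN_APPROX_NONE)[0],key=cv2.contourArea)
def orange(f):
    h=cv2.cvtColor(f["color"],cv2.COLOR_BGR2HSV)
    return cv2.morphologyEx(cv2.inRange(h,(8,200,150),(25,255,255)),cv2.MORPH_CLOSE,np.ones((9,9)))
def rect(P):  # centre, long axis yaw, size in world mm
    r=cv2.minAreaRect((P[:,:2]*1000).astype(np.float32)); b=cv2.boxPoints(r)
    e=[b[1]-b[0],b[2]-b[1]]; l=max(e,key=np.linalg.norm); a=np.degrees(np.arctan2(l[1],l[0]))
    return np.round(r[0],1),round((a+90)%180-90,2),np.round(sorted(r[1]),1)
def T(o=None):
    o=o or env.get_obs(); return R.from_quat(o["tcp_rot"]),np.array(o["position"])
def rel(p,Rg):  # travel mm and rot deg from the current measured pose
    r,p0=T(); return (r.inv().apply(np.array(p)-p0)*1000).round(1).tolist(), np.degrees((r.inv()*Rg).as_rotvec()).round(1).tolist()
def down(yaw): # tool down, tool y at yaw+90: jaws across an object of axis yaw(deg)
    return R.from_euler('z',yaw,degrees=True)*R.from_quat([1,0,0,0])
E
python3 - <<'E'
from h import *
f=imaging.grab_frame("top")
print("plate",rect(cast(f,big(orange(f))[:,0],.012)))
g=cv2.cvtColor(f["color"],cv2.COLOR_BGR2GRAY)
m=np.zeros_like(g); m[202:292,425:485]=255
d=((g<110)&(m>0)).astype(np.uint8)*255
d=cv2.morphologyEx(d,cv2.MORPH_CLOSE,np.ones((9,9)))
print("open",rect(cast(f,big(d)[:,0],.13)))
m[:]=0;m[182:203,436:462]=255
d=((g<60)&(m>0)).astype(np.uint8)*255
print("lock",rect(cast(f,big(d)[:,0],.18)))
cv2.imwrite("pics/c1.png",cv2.resize(f["color"][170:300,400:520],None,fx=4.6,fy=4.6,interpolation=cv2.INTER_CUBIC))
E
```

```text
plate (array([525.4, 329. ]), np.float32(7.97), array([ 58.6, 158.7]))
open (array([ 544.6, -177.7]), np.float32(9.92), array([ 60.1, 171.3]))
lock (array([ 638.2, -154.5]), np.float32(-1.57), array([23.3, 33.3]))
```

View pics/c1.png

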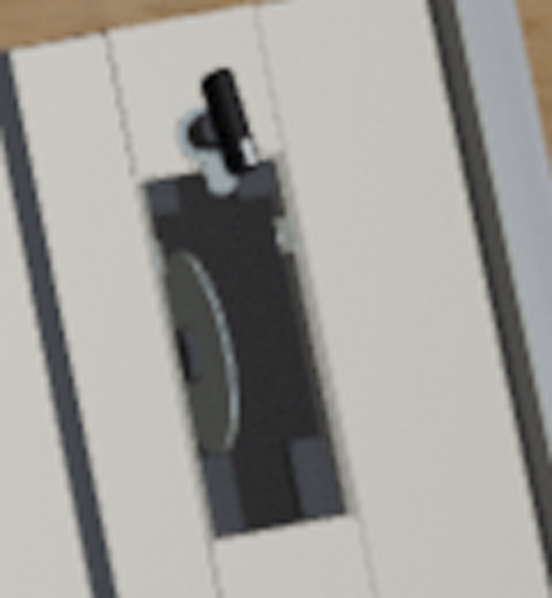

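The crop shows the opening's corners at crop pixels (215,538), (345,515), (140,183) and (275,157). The lock is at present closed: its steel finger at (222,185) covers the far edge, and the bar runs from (215,75) to (245,165).

Run:
```python
from h import *
f=imaging.grab_frame("top")
c=np.array([[215,538],[345,515],[275,157],[140,183]])/4.6+[400,170]
P=cast(f,c,.13)*1000
print(P.round(1)); ax=(P[2]+P[3]-P[0]-P[1])/2; yaw=np.degrees(np.arctan2(ax[1],ax[0])); print("c",P.mean(0),"yaw",yaw,np.linalg.norm(ax))
b=np.array([[217,70],[247,165]])/4.6+[400,170]; B=cast(f,b,.178)*1000
print(B,B.mean(0)); 
C=P.mean(0); u=np.array([np.cos(np.radians(yaw)),np.sin(np.radians(yaw)),0]); print("lock pred",C+96.5*u)
f=imaging.grab_frame("wrist"); r,p=T()
E=f["extrinsics"]; o=-E[:3,:3].T@E[:3,3]; print("cam in tool",r.inv().apply(o-p),"axes",(r.inv().as_matrix()@E[:3,:3].T).round(3).tolist(),f["fx"])
L=(C+96.5*u)/1000
# hover to view the opening: tool x forward
print(rel([*(C/1000+0.0*u)[:2],.33],down(yaw)))
```

```text
[[ 454.5 -163.9  130. ]
 [ 463.9 -221.7  130. ]
 [ 623.5 -195.4  130. ]
 [ 612.6 -134.8  130. ]]
c [ 538.60583386 -178.95903941  130.        ] yaw 9.879106433062898 161.23095019750997
[[ 654.71654884 -155.92004695  178.        ]
 [ 614.1079752  -167.47054994  178.        ]] [ 634.41226202 -161.69529844  178.        ]
lock pred [ 633.67492768 -162.40254818  130.        ]
cam in tool [ 0.06796973  0.00066946 -0.11977262] axes [[0.001, 0.963, 0.269], [1.0, -0.001, 0.0], [0.001, 0.269, -0.963]] 355.58114434188093
([465.3, -324.9, -76.9], [-0.1, -0.0, 6.7])
```

Call:
{"name": "servo_tool", "arguments": {"motion": [{"travel": [465,-325,-77],"rot": [0,0,6.7],"jaw": 0},{"travel": [465,-325,-77],"rot": [0,0,6.7],"jaw": 0},{"travel": [465,-325,-77],"rot": [0,0,6.7],"jaw": 0},{"travel": [465,-325,-77],"rot": [0,0,6.7],"jaw": 0},{"travel": [465,-325,-77],"rot": [0,0,6.7],"jaw": 0},{"travel": [465,-325,-77],"rot": [0,0,6.7],"jaw": 0},{"travel": [465,-325,-77],"rot": [0,0,6.7],"jaw": 0},{"travel": [465,-325,-77],"rot": [0,0,6.7],"jaw": 0},{"travel": [465,-325,-77],"rot": [0,0,6.7],"jaw": 0},{"travel": [465,-325,-77],"rot": [0,0,6.7],"jaw": 0}]}}

```text
time_s: 1.25
position: [0.4945, -0.2335, 0.321]
tcp_rot: [0.996, 0.086, 0.0, 0.0]
wrist_force: [1.0, -1.4, 1.2]
width: 0.0854
```

Run:
```python
from h import *
r,p=T(); print(p,env.get_obs()["joint_positions"].round(2)); print(rel([.5386,-.179,.33],down(9.9)))
```

```text
[ 0.49445863 -0.23349058  0.32095695] [-0.65 -0.05  1.75 -0.    1.44  0.75]
([52.8, -46.1, -9.0], [0.0, -0.0, -0.1])
```

Call:
{"name": "servo_tool", "arguments": {"motion": [{"travel": [53,-46,-9]},{"travel": [53,-46,-9]},{"travel": [53,-46,-9]},{"travel": [53,-46,-9]}]}}

```text
schema error: expected keys rot, travel, jaw
```

Run:
```python
from h import *
r,p=T(); print(p)
f=imaging.grab_frame("wrist"); cv2.imwrite("pics/w1.png",f["color"]); np.savez("w1.npz",**f)
```

```text
[ 0.49445863 -0.23349058  0.32095695]
```

View pics/w1.png

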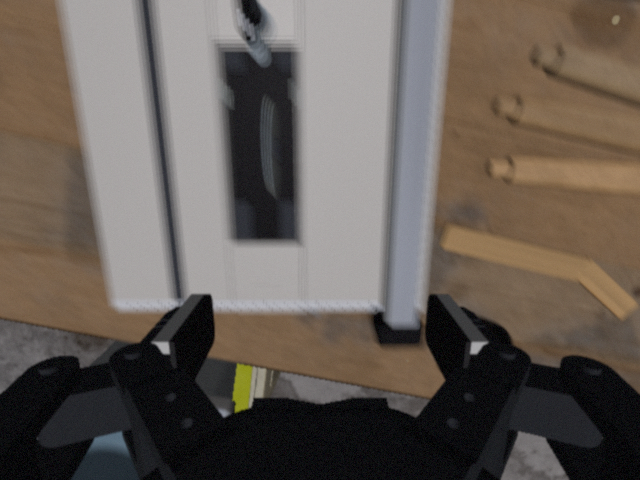

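The wrist view is blurred by motion. The opening spans (220–300, 50–240), the lock is at (255,20), and the fingers fill the lower part. All row keys are needed, so I will redo the move.

Call:
{"name": "servo_tool", "arguments": {"motion": [{"travel": [45,-46,-9],"rot": [0,0,0],"jaw": 0},{"travel": [45,-46,-9],"rot": [0,0,0],"jaw": 0},{"travel": [45,-46,-9],"rot": [0,0,0],"jaw": 0},{"travel": [45,-46,-9],"rot": [0,0,0],"jaw": 0},{"travel": [45,-46,-9],"rot": [0,0,0],"jaw": 0}]}}

```text
time_s: 1.8
position: [0.5294, -0.1834, 0.3291]
tcp_rot: [0.996, 0.085, -0.0, -0.0]
wrist_force: [-0.3, 1.4, 0.1]
width: 0.0853
```

Run:
```python
from h import *
r,p=T(); print(p)
f=imaging.grab_frame("wrist"); cv2.imwrite("pics/w2.png",cv2.resize(f["color"][0:340,160:500],None,fx=1.75,fy=1.75)); np.savez("w2.npz",**f,p=p,q=r.as_quat())
print(proj(f,[.5386,-.179,.13]))
```

```text
[ 0.52935138 -0.18340961  0.32911472]
[[315.81755963 205.1504921 ]]
```

View pics/w2.png

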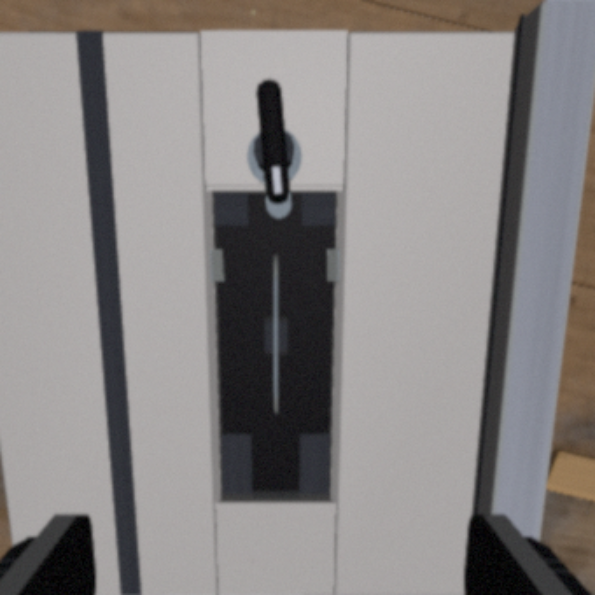

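A clear view. In the crop the opening's far edge is at row 191, the near edge at row about 500, and the midline at column about 276. The lock bar runs (268,83) to (279,200), turned about 5° counter-clockwise from the axis, with the finger over the opening at (278,215).

Run:
```python
from h import *
z=np.load("w2.npz"); f={k:z[k] for k in z}
g=cv2.cvtColor(f["color"],cv2.COLOR_BGR2GRAY).astype(float)
X=lambda a:(np.array(a,float)/1.75)+[160,0]
# edges by gradient: end edges in columns away from lock; sides at rows
def vedge(c,r0,r1,s): d=np.diff(cv2.GaussianBlur(g,(5,5),1)[r0:r1,c-4:c+5].mean(1))*s; return r0+d.argmax()+.5
far=[vedge(c,95,125,-1) for c in (290,300,342,348)]; near=[vedge(c,270,300,1) for c in (290,318,340)]
print(far,near)
def hedges(r): d=np.diff(cv2.GaussianBlur(g,(5,5),1)[r-3:r+4,265:375].mean(0)); i=np.where(abs(d)>8)[0]; return [(int(265+k),round(d[k],0)) for k in i]
for r in (135,190,230,265): print(r,hedges(r))
a=cast(f,[[317.7,np.mean(far)],[318.2,np.mean(near)]],.13)*1000
print("ends",a.round(1),"centre",a.mean(0).round(1),"yaw",np.degrees(np.arctan2(*(a[0]-a[1])[1::-1])),np.linalg.norm(a[0]-a[1]))
b=cast(f,X([[268,83],[279,200]]),.179)*1000; print("bar",b.round(1),b.mean(0).round(1),np.degrees(np.arctan2(*(b[0]-b[1])[1::-1])),np.linalg.norm(b[0]-b[1]))
```

```text
[np.float64(108.5), np.float64(108.5), np.float64(108.5), np.float64(108.5)] [np.float64(286.5), np.float64(286.5), np.float64(286.5)]
135 [(275, np.float64(-12.0)), (276, np.float64(-13.0)), (277, np.float64(-8.0)), (280, np.float64(-15.0)), (281, np.float64(-27.0)), (282, np.float64(-26.0)), (283, np.float64(-15.0)), (349, np.float64(13.0)), (350, np.float64(25.0)), (351, np.float64(27.0)), (352, np.float64(16.0)), (355, np.float64(9.0)), (356, np.float64(14.0)), (357, np.float64(13.0))]
190 [(277, np.float64(-12.0)), (278, np.float64(-12.0)), (281, np.float64(-9.0)), (282, np.float64(-20.0)), (283, np.float64(-27.0)), (284, np.float64(-23.0)), (285, np.float64(-13.0)), (314, np.float64(14.0)), (315, np.float64(20.0)), (316, np.float64(11.0)), (317, np.float64(-9.0)), (318, np.float64(-20.0)), (319, np.float64(-15.0)), (348, np.float64(17.0)), (349, np.float64(26.0)), (350, np.float64(25.0)), (351, np.float64(15.0)), (354, np.float64(11.0)), (355, np.float64(13.0)), (356, np.float64(9.0))]
230 [(278, np.float64(-10.0)), (279, np.float64(-12.0)), (280, np.float64(-8.0)), (282, np.fl
[... 312 characters left out ...]
28.0)), (350, np.float64(17.0)), (353, np.float64(11.0)), (354, np.float64(13.0)), (355, np.float64(9.0))]
265 [(279, np.float64(-9.0)), (280, np.float64(-12.0)), (281, np.float64(-9.0)), (283, np.float64(-8.0)), (284, np.float64(-18.0)), (285, np.float64(-24.0)), (286, np.float64(-19.0)), (347, np.float64(17.0)), (348, np.float64(24.0)), (349, np.float64(18.0)), (350, np.float64(9.0)), (352, np.float64(10.0)), (353, np.float64(13.0)), (354, np.float64(9.0))]
ends [[ 620.4 -166.7  130. ]
 [ 460.4 -194.6  130. ]] centre [ 540.4 -180.7  130. ] yaw 9.897861235155405 162.45157618893643
bar [[ 655.1 -157.9  179. ]
 [ 613.1 -169.5  179. ]] [ 634.1 -163.7  179. ] 15.476431090220201 43.5855458658043
```

Run:
```python
from h import *
for z in (.23,.175): print(rel([.6348,-.1632,z],down(15.4)))
```

```text
([107.4, -2.1, 99.1], [-0.0, 0.0, -5.7])
([107.5, -2.1, 154.1], [-0.0, 0.0, -5.7])
```

Call:
{"name": "servo_tool", "arguments": {"motion": [{"travel": [107,-2,60],"rot": [0,0,-5.7],"jaw": 170},{"travel": [107,-2,80],"rot": [0,0,-5.7],"jaw": 170},{"travel": [107,-2,99],"rot": [0,0,-5.7],"jaw": 170},{"travel": [107,-2,99],"rot": [0,0,-5.7],"jaw": 170},{"travel": [107,-2,120],"rot": [0,0,-5.7],"jaw": 170},{"travel": [107,-2,140],"rot": [0,0,-5.7],"jaw": 170},{"travel": [107,-2,154],"rot": [0,0,-5.7],"jaw": 170},{"travel": [107,-2,154],"rot": [0,0,-5.7],"jaw": 170}]}}

```text
time_s: 2.65
position: [0.6336, -0.1625, 0.174]
tcp_rot: [0.991, 0.135, -0.001, -0.001]
wrist_force: [0.1, 0.0, 0.6]
width: 0.0284
```

Call:
{"name": "servo_tool", "arguments": {"motion": [{"travel": [0,0,0],"rot": [0,0,0],"jaw": 235},{"travel": [0,0,0],"rot": [0,0,0],"jaw": 235},{"travel": [0,0,0],"rot": [0,0,0],"jaw": 235},{"travel": [0,0,0],"rot": [0,0,0],"jaw": 235},{"travel": [0,0,0],"rot": [0,0,0],"jaw": 235}], "squeeze": 20}}

```text
time_s: 3.15
position: [0.6351, -0.1625, 0.1764]
tcp_rot: [0.991, 0.135, -0.0, 0.0]
wrist_force: [-4.9, -0.6, 2.2]
width: 0.0158
```

Call:
{"name": "servo_tool", "arguments": {"motion": [{"travel": [0,0,0],"rot": [0,0,0],"jaw": 255},{"travel": [0,0,0],"rot": [0,0,0],"jaw": 255},{"travel": [0,0,0],"rot": [0,0,0],"jaw": 255},{"travel": [0,0,0],"rot": [0,0,0],"jaw": 255}]}}

```text
time_s: 3.55
position: [0.6351, -0.1625, 0.1764]
tcp_rot: [0.991, 0.135, -0.0, 0.0]
wrist_force: [-5.0, -1.5, 2.4]
width: 0.0158
```

Run:
```python
from h import *
f=imaging.grab_frame("wrist"); cv2.imwrite("pics/w3.png",cv2.resize(f["color"][150:480,170:470],None,fx=1.8,fy=1.8)); o=env.get_obs(); print(o["torque"],o["width"],o["wrist_force"])
```

```text
[-0.33458837  0.95055872  0.02190357] 0.015550401226856045 [-5.84997891 -1.08607423  2.42200019]
```

View pics/w3.png

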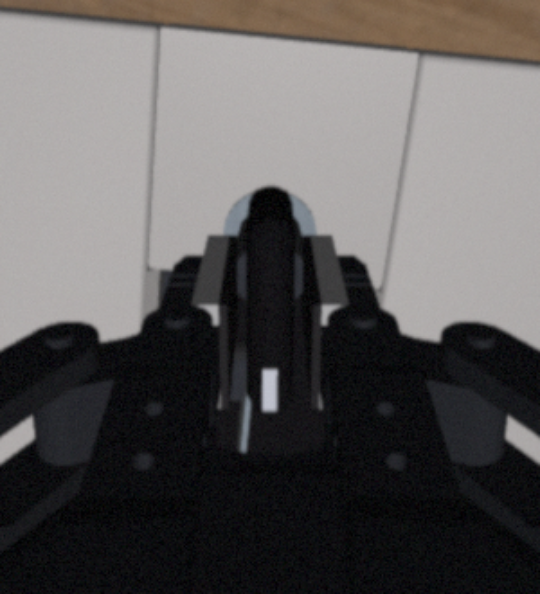

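The pads straddle the bar with gaps. The fingertips have met the round hub under the bar, so I will open, rise 8 mm and close again.

Call:
{"name": "servo_tool", "arguments": {"motion": [{"travel": [0,0,0],"rot": [0,0,0],"jaw": 180},{"travel": [0,0,-4],"rot": [0,0,0],"jaw": 180},{"travel": [0,0,-9],"rot": [0,0,0],"jaw": 180},{"travel": [0,0,-9],"rot": [0,0,0],"jaw": 255},{"travel": [0,0,-9],"rot": [0,0,0],"jaw": 255},{"travel": [0,0,-9],"rot": [0,0,0],"jaw": 255},{"travel": [0,0,-9],"rot": [0,0,0],"jaw": 255},{"travel": [0,0,-9],"rot": [0,0,0],"jaw": 255}]}}

```text
time_s: 4.4
position: [0.636, -0.1623, 0.186]
tcp_rot: [0.991, 0.135, 0.001, 0.001]
wrist_force: [-0.1, -0.1, 5.4]
width: 0.0097
```

Call:
{"name": "servo_tool", "arguments": {"motion": [{"travel": [0,0,0],"rot": [0,0,-6],"jaw": 255},{"travel": [0,0,0],"rot": [0,0,-14],"jaw": 255},{"travel": [0,0,0],"rot": [0,0,-22],"jaw": 255},{"travel": [0,0,0],"rot": [0,0,-30],"jaw": 255},{"travel": [0,0,0],"rot": [0,0,-38],"jaw": 255},{"travel": [0,0,0],"rot": [0,0,-46],"jaw": 255},{"travel": [0,0,0],"rot": [0,0,-54],"jaw": 255},{"travel": [0,0,0],"rot": [0,0,-62],"jaw": 255},{"travel": [0,0,0],"rot": [0,0,-70],"jaw": 255},{"travel": [0,0,0],"rot": [0,0,-77],"jaw": 255}]}}

```text
time_s: 5.4
position: [0.6352, -0.1616, 0.1859]
tcp_rot: [0.689, 0.724, 0.0, -0.0]
wrist_force: [-2.8, 2.0, 8.5]
width: 0.0097
```

Call:
{"name": "servo_tool", "arguments": {"motion": [{"travel": [0,0,0],"rot": [0,0,-4],"jaw": 255},{"travel": [0,0,0],"rot": [0,0,-7],"jaw": 255},{"travel": [0,0,0],"rot": [0,0,-7],"jaw": 255},{"travel": [0,0,0],"rot": [0,0,-7],"jaw": 255}]}}

```text
time_s: 5.8
position: [0.6351, -0.1616, 0.1859]
tcp_rot: [0.646, 0.764, 0.0, -0.0]
wrist_force: [-5.0, 3.7, 8.7]
width: 0.0095
```

Run:
```python
from h import *
r,p=T(); x=r.as_matrix()[:,0]; print(p,"yaw",np.degrees(np.arctan2(x[1],x[0]))); o=env.get_obs(); print(o["torque"],o["joint_positions"])
```

```text
[ 0.63506384 -0.16159835  0.18591022] yaw 99.57375362468082
[0.49287485 0.7154092  0.0729435 ] [-4.22045676e-01  3.20811612e-01  1.59324268e+00  5.53416489e-04
  1.22832403e+00 -5.89325408e-01]
```

Call:
{"name": "servo_tool", "arguments": {"motion": [{"travel": [0,0,0],"rot": [0,0,0],"jaw": 150},{"travel": [0,0,0],"rot": [0,0,0],"jaw": 150},{"travel": [0,0,-40],"rot": [0,0,0],"jaw": 100},{"travel": [0,0,-90],"rot": [0,0,0],"jaw": 0}]}}

```text
time_s: 6.2
position: [0.6333, -0.1614, 0.2711]
tcp_rot: [0.646, 0.763, -0.001, -0.004]
wrist_force: [0.6, 0.2, -0.3]
width: 0.0629
```

Run:
```python
from h import *
print(T()[1],rel([.515,.327,.211],down(8)))
f=imaging.grab_frame("top"); g=cv2.cvtColor(f["color"],cv2.COLOR_BGR2GRAY); cv2.imwrite("pics/c2.png",f["color"][150:300,400:560])
```

```text
[ 0.63327375 -0.16136627  0.2711485 ] ([500.9, -35.3, 62.7], [-0.5, 0.1, 91.5])
```

Call:
{"name": "servo_tool", "arguments": {"motion": [{"travel": [500,-35,0],"rot": [0,0,91.5],"jaw": 0},{"travel": [500,-35,0],"rot": [0,0,91.5],"jaw": 0},{"travel": [500,-35,0],"rot": [0,0,91.5],"jaw": 0},{"travel": [500,-35,0],"rot": [0,0,91.5],"jaw": 0},{"travel": [500,-35,0],"rot": [0,0,91.5],"jaw": 0},{"travel": [500,-35,0],"rot": [0,0,91.5],"jaw": 0},{"travel": [500,-35,0],"rot": [0,0,91.5],"jaw": 0},{"travel": [500,-35,60],"rot": [0,0,91.5],"jaw": 0},{"travel": [500,-35,60],"rot": [0,0,91.5],"jaw": 0},{"travel": [500,-35,60],"rot": [0,0,91.5],"jaw": 0}]}}

```text
time_s: 7.25
position: [0.524, 0.2986, 0.2243]
tcp_rot: [0.99, 0.144, 0.0, 0.0]
wrist_force: [0.0, 0.4, 0.2]
width: 0.0856
```

Run:
```python
from h import *
print(T()[1],rel([.515,.327,.211],down(8)))
```

```text
[0.52400964 0.29856127 0.22432331] ([-0.5, -29.8, 13.3], [0.0, -0.0, 8.6])
```

Call:
{"name": "servo_tool", "arguments": {"motion": [{"travel": [0,-28,13],"rot": [0,0,8.5],"jaw": 0},{"travel": [0,-28,13],"rot": [0,0,8.5],"jaw": 0},{"travel": [0,-28,13],"rot": [0,0,8.5],"jaw": 0},{"travel": [0,-28,13],"rot": [0,0,8.5],"jaw": 0},{"travel": [0,-28,13],"rot": [0,0,8.5],"jaw": 0}]}}

```text
time_s: 7.75
position: [0.5176, 0.3227, 0.2131]
tcp_rot: [0.997, 0.073, 0.001, -0.0]
wrist_force: [0.3, -0.3, -0.2]
width: 0.0854
```

Run:
```python
from h import *
r,p=T(); x=r.as_matrix()[:,0]; print(p,"yaw",np.degrees(np.arctan2(x[1],x[0])))
f=imaging.grab_frame("wrist"); np.savez("w4.npz",**f); cv2.imwrite("pics/w4.png",cv2.resize(f["color"][0:340,160:500],None,fx=1.75,fy=1.75))
print("plate",rect(cast(f,big(orange(f))[:,0],.012)))
```

```text
[0.5175812  0.32267587 0.21312802] yaw 8.334632316563455
plate (array([526.3, 330. ]), np.float32(8.13), array([ 56.7, 156.8]))
```

View pics/w4.png

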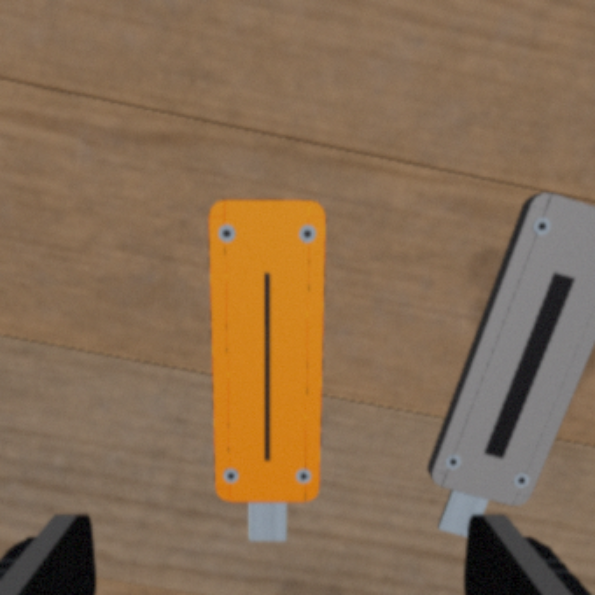

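The orange plate lies straight in the wrist view: crop (210–325, 200–500), tongue at (267,525). The old plate is at the right, well clear. Next I go down and grip.

Run:
```python
from h import *
print(T()[1]);print(rel([.536,.3312,.0234],down(8.1)))
```

```text
[0.51747738 0.32273454 0.21304006]
([19.3, -5.7, 189.7], [-0.0, -0.1, 0.2])
```

Call:
{"name": "servo_tool", "arguments": {"motion": [{"travel": [19,-6,40],"rot": [0,0,0.2],"jaw": 45},{"travel": [19,-6,85],"rot": [0,0,0.2],"jaw": 45},{"travel": [19,-6,125],"rot": [0,0,0.2],"jaw": 45},{"travel": [19,-6,140],"rot": [0,0,0.2],"jaw": 45},{"travel": [19,-6,140],"rot": [0,0,0.2],"jaw": 45},{"travel": [19,-6,140],"rot": [0,0,0.2],"jaw": 45}]}}

```text
time_s: 8.4
position: [0.536, 0.3327, 0.0744]
tcp_rot: [0.997, 0.071, 0.002, -0.0]
wrist_force: [0.0, -0.3, 0.8]
width: 0.0704
```

Run:
```python
from h import *
print(T()[1],env.get_obs()["width"]);print(rel([.536,.3312,.0234],down(8.1)))
```

```text
[0.53600497 0.3326507  0.07435947] 0.07044266202345249
([-0.4, 1.5, 51.0], [-0.0, -0.2, 0.1])
```

Call:
{"name": "servo_tool", "arguments": {"motion": [{"travel": [0,1.5,25],"rot": [0,0,0],"jaw": 45},{"travel": [0,1.5,40],"rot": [0,0,0],"jaw": 45},{"travel": [0,1.5,50.5],"rot": [0,0,0],"jaw": 45},{"travel": [0,1.5,50.5],"rot": [0,0,0],"jaw": 45},{"travel": [0,1.5,50.5],"rot": [0,0,0],"jaw": 100},{"travel": [0,1.5,50.5],"rot": [0,0,0],"jaw": 120},{"travel": [0,1.5,50.5],"rot": [0,0,0],"jaw": 120},{"travel": [0,1.5,50.5],"rot": [0,0,0],"jaw": 120}], "squeeze": 45}}

```text
time_s: 9.2
position: [0.5356, 0.3313, 0.023]
tcp_rot: [0.997, 0.072, 0.001, -0.0]
wrist_force: [-0.3, 0.6, 4.0]
width: 0.0565
```

Call:
{"name": "servo_tool", "arguments": {"motion": [{"travel": [0,0,-10],"rot": [0,0,0],"jaw": 120},{"travel": [0,0,-50],"rot": [0,0,0],"jaw": 120},{"travel": [0,0,-100],"rot": [0,0,0],"jaw": 120},{"travel": [0,0,-150],"rot": [0,0,0],"jaw": 120},{"travel": [0,0,-200],"rot": [0,0,0],"jaw": 120},{"travel": [0,0,-250],"rot": [0,0,0],"jaw": 120},{"travel": [0,0,-250],"rot": [0,0,0],"jaw": 120},{"travel": [0,0,-250],"rot": [0,0,0],"jaw": 120}]}}

```text
time_s: 10.0
position: [0.5348, 0.331, 0.2732]
tcp_rot: [0.997, 0.071, 0.001, -0.0]
wrist_force: [0.1, -0.0, -2.8]
width: 0.0561
```

Run:
```python
from h import *
r,p=T(); print(p,env.get_obs()["width"],env.get_obs()["wrist_force"])
f=imaging.grab_frame("wrist"); np.savez("w5.npz",**f)
P=cast(f,big(orange(f))[:,0],p[2]-.0112)   # plate top 11 mm ahead of TCP
L=r.inv().apply(P-p)*1000
top=L[L[:,0]>L[:,0].max()-2]; print("far edge x",L[:,0].max().round(1),"y",top[:,1].min().round(1),top[:,1].max().round(1))
for x in (35,45,55,60): s=L[abs(L[:,0]-x)<1.5]; print(x,s[:,1].min().round(1),s[:,1].max().round(1))
# grid of targets
C=np.array([540.2,-179.7,130.])/1000; Z=R.from_euler('z',9.9,degrees=True)
def goal(th,root,tool_c):  # root: tongue root (x,z) mm in opening frame; tool_c plate centre in tool frame mm
    Rp=Z*R.from_euler('y',-th,degrees=True); pc=C+Z.apply(np.array([root[0],0,root[1]])/1000)+Rp.apply([.080,0,.002])
    Rt=Rp*R.from_quat([1,0,0,0]); return pc-Rt.apply(np.array(tool_c)/1000),Rt
for th,root in ((28,(-20,60)),(28,(-77.5,-8))):
    g,Rt=goal(th,root,(-10,0,17)); print(th,root,g.round(4),rel(g,Rt))
```

```text
[0.53483835 0.3309946  0.27324865] 0.05607362425444098 [ 0.14550299 -0.04839697 -2.76678537]
far edge x 70.4 y -24.0 25.7
35 -27.4 29.3
45 -27.6 29.3
55 -27.4 29.4
60 -27.5 29.5
28 (-20, 60) [ 0.59  -0.171  0.249] ([-16.0, 504.5, 21.9], [0.4, 28.1, -1.7])
28 (-77.5, -8) [ 0.5333 -0.1809  0.181 ] ([-73.3, 506.1, 90.1], [0.4, 28.1, -1.7])
```

```bash
cat >> h.py <<'E'
C=np.array([539.9,-178.9,130.])/1000; YAW=9.9; TC=(-9.4,0,17)
def goal(th,root,c=None,yaw=YAW):
    Z=R.from_euler('z',yaw,degrees=True); Rp=Z*R.from_euler('y',-th,degrees=True)
    pc=(C if c is None else c)+Z.apply(np.array([root[0],0,root[1]])/1000)+Rp.apply([.080,0,.002])
    Rt=Rp*R.from_quat([1,0,0,0]); return pc-Rt.apply(np.array(TC)/1000),Rt
E
python3 - <<'E'
from h import *
g,Rt=goal(28,(-33,50)); print(g,rel(g,Rt))
E
```

```text
[ 0.57636437 -0.17253595  0.23874676] ([-29.6, 504.0, 32.2], [0.4, 28.1, -1.7])
```

Call:
{"name": "servo_tool", "arguments": {"motion": [{"travel": [-30,504,0],"rot": [0.4,28,-1.7],"jaw": 120},{"travel": [-30,504,0],"rot": [0.4,28,-1.7],"jaw": 120},{"travel": [-30,504,0],"rot": [0.4,28,-1.7],"jaw": 120},{"travel": [-30,504,0],"rot": [0.4,28,-1.7],"jaw": 120},{"travel": [-30,504,0],"rot": [0.4,28,-1.7],"jaw": 120},{"travel": [-30,504,0],"rot": [0.4,28,-1.7],"jaw": 120},{"travel": [-30,504,0],"rot": [0.4,28,-1.7],"jaw": 120},{"travel": [-30,504,0],"rot": [0.4,28,-1.7],"jaw": 120},{"travel": [-30,504,32],"rot": [0.4,28,-1.7],"jaw": 120},{"travel": [-30,504,32],"rot": [0.4,28,-1.7],"jaw": 120}]}}

```text
time_s: 11.05
position: [0.5745, -0.1644, 0.2393]
tcp_rot: [0.967, 0.083, 0.239, -0.022]
wrist_force: [1.5, 0.7, -2.2]
width: 0.0567
```

Run:
```python
from h import *
print(T()[1],env.get_obs()["joint_positions"].round(2))
for ro in ((-33,50),(-33,18)):
    g,Rt=goal(28,ro); print(g,rel(g,Rt))
```

```text
[ 0.5745308 -0.1643831  0.239333 ] [-0.6  -0.06  1.97  0.42  0.92  0.6 ]
[ 0.57636437 -0.17253595  0.23874676] ([0.1, 8.3, 0.7], [-0.1, 0.2, -0.1])
[ 0.57636437 -0.17253595  0.20674676] ([-14.8, 8.4, 29.0], [-0.1, 0.2, -0.1])
```

Call:
{"name": "servo_tool", "arguments": {"motion": [{"travel": [0,0,0],"rot": [0,0,0],"jaw": 120},{"travel": [0,0,0],"rot": [0,0,0],"jaw": 120}]}}

```text
time_s: 11.25
position: [0.5744, -0.1631, 0.2387]
tcp_rot: [0.967, 0.083, 0.238, -0.023]
wrist_force: [-0.8, 0.0, -2.7]
width: 0.0565
```

Run:
```python
from h import *
print(T()[1])
for ro in ((-33,50),(-33,18),(-55,6)):
    g,Rt=goal(28,ro); print(g,rel(g,Rt))
f=imaging.grab_frame("wrist"); np.savez("w6.npz",**f); cv2.imwrite("pics/w6.png",f["color"])
```

```text
[ 0.57441473 -0.16310483  0.23873517]
[ 0.57636437 -0.17253595  0.23874676] ([0.3, 9.6, 0.1], [-0.2, 0.3, -0.2])
[ 0.57636437 -0.17253595  0.20674676] ([-14.6, 9.8, 28.4], [-0.2, 0.3, -0.2])
[ 0.55469196 -0.17631839  0.19474676] ([-39.6, 9.9, 28.8], [-0.2, 0.3, -0.2])
```

View pics/w6.png

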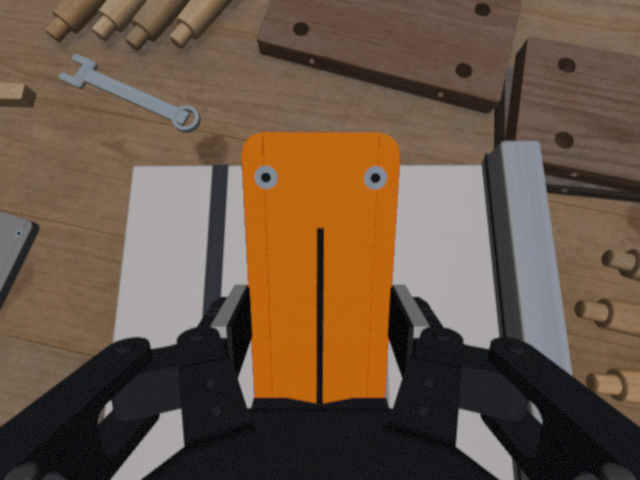

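The plate is held squarely in the jaws above the saw, filling (245–398, 135–400). Now I go down into the opening.

Call:
{"name": "servo_tool", "arguments": {"motion": [{"travel": [0,10,5],"rot": [-0.2,0.3,-0.2],"jaw": 120},{"travel": [-5,10,12],"rot": [-0.2,0.3,-0.2],"jaw": 120},{"travel": [-10,10,20],"rot": [-0.2,0.3,-0.2],"jaw": 120},{"travel": [-15,10,28.5],"rot": [-0.2,0.3,-0.2],"jaw": 120},{"travel": [-25,10,28.5],"rot": [-0.2,0.3,-0.2],"jaw": 120},{"travel": [-39.5,10,28.7],"rot": [-0.2,0.3,-0.2],"jaw": 120},{"travel": [-39.5,10,28.7],"rot": [-0.2,0.3,-0.2],"jaw": 120},{"travel": [-39.5,10,28.7],"rot": [-0.2,0.3,-0.2],"jaw": 120}]}}

```text
time_s: 12.1
position: [0.5566, -0.1766, 0.1987]
tcp_rot: [0.966, 0.085, 0.244, -0.019]
wrist_force: [0.4, 0.2, -1.7]
width: 0.0563
```

Run:
```python
from h import *
print(T()[1],env.get_obs()["wrist_force"])
for ro in ((-55,6),(-67,-1.5),(-77.5,-8)):
    g,Rt=goal(28,ro); print(g,rel(g,Rt))
f=imaging.grab_frame("side"); np.savez("s1.npz",**f)
u=proj(f,C)[0].astype(int); cv2.imwrite("pics/s1.png",cv2.resize(f["color"][u[1]-70:u[1]+50,u[0]-90:u[0]+70],None,fx=4.5,fy=4.5,interpolation=cv2.INTER_CUBIC)); print(u)
```

```text
[ 0.55660445 -0.17659536  0.19874105] [ 0.41376222  0.17342673 -1.7263742 ]
[ 0.55469196 -0.17631839  0.19474676] ([-3.5, -0.6, 2.6], [0.2, -0.3, 0.2])
[ 0.54287065 -0.17838154  0.18724676] ([-17.6, -0.7, 3.6], [0.2, -0.3, 0.2])
[ 0.532527   -0.18018679  0.18074676] ([-30.0, -0.7, 4.3], [0.2, -0.3, 0.2])
[367 208]
```

View pics/s1.png

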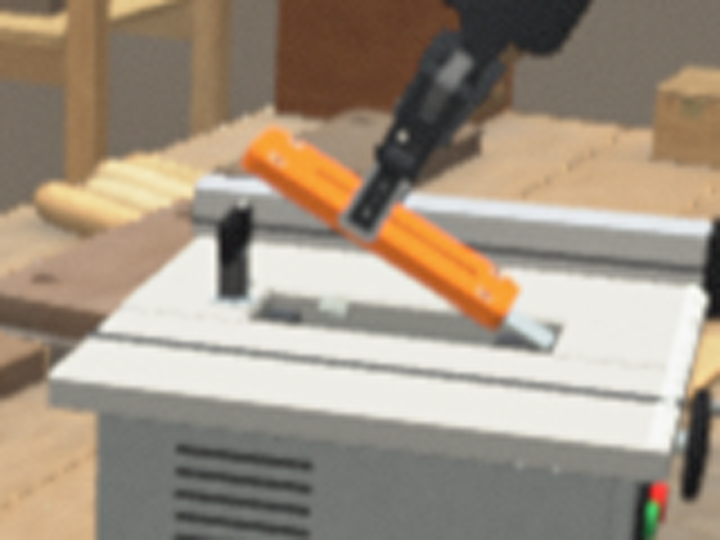

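The side view shows the tilted plate held well, its tongue tip at (550,345) in the near end of the opening and its far end well above the lock at (235,250), which is turned clear. Now the tongue slides under the lip.

Call:
{"name": "servo_tool", "arguments": {"motion": [{"travel": [-10,-0.7,3],"rot": [0.2,-0.3,0.2],"jaw": 120},{"travel": [-17.5,-0.7,3.6],"rot": [0.2,-0.3,0.2],"jaw": 120},{"travel": [-22,-0.7,3.8],"rot": [0.2,-0.3,0.2],"jaw": 120},{"travel": [-26,-0.7,4],"rot": [0.2,-0.3,0.2],"jaw": 120},{"travel": [-29,-0.7,4.3],"rot": [0.2,-0.3,0.2],"jaw": 120},{"travel": [-29,-0.7,4.3],"rot": [0.2,-0.3,0.2],"jaw": 120},{"travel": [-29,-0.7,4.3],"rot": [0.2,-0.3,0.2],"jaw": 120}]}}

```text
time_s: 12.85
position: [0.5336, -0.1801, 0.1813]
tcp_rot: [0.967, 0.084, 0.241, -0.021]
wrist_force: [-0.2, -0.5, -1.9]
width: 0.0564
```

Run:
```python
from h import *
o=env.get_obs(); print(o["position"],o["wrist_force"],o["torque"])
for th,ro in ((28,(-77.5,-8)),(20,(-78.3,-7.5)),(14,(-79,-7.5)),(8,(-79.7,-7.5))):
    g,Rt=goal(th,ro); print(g,rel(g,Rt))
```

```text
[ 0.53361319 -0.18013104  0.18133774] [-0.16486578 -0.51822396 -1.85562221] [-0.06637318  0.38053059  0.04994033]
[ 0.532527   -0.18018679  0.18074676] ([-1.2, -0.1, 0.0], [0.0, -0.0, 0.0])
[ 0.5391219  -0.1790358   0.17093076] ([0.1, -0.1, 11.8], [0.0, -8.0, 0.0])
[ 0.54300105 -0.17835878  0.16256344] ([-0.4, -0.1, 21.1], [0.0, -14.0, 0.0])
[ 0.54599357 -0.1778365   0.15375717] ([-1.8, -0.1, 30.3], [0.0, -20.0, 0.0])
```

Call:
{"name": "servo_tool", "arguments": {"motion": [{"travel": [-0.8,0,3],"rot": [0,-2,0],"jaw": 120},{"travel": [-0.3,0,6],"rot": [0,-4,0],"jaw": 120},{"travel": [0,0,9],"rot": [0,-6,0],"jaw": 120},{"travel": [0.1,0,11.8],"rot": [0,-8,0],"jaw": 120},{"travel": [0,0,15],"rot": [0,-10,0],"jaw": 120},{"travel": [-0.2,0,18],"rot": [0,-12,0],"jaw": 120},{"travel": [-0.4,0,21],"rot": [0,-14,0],"jaw": 120},{"travel": [-0.4,0,21],"rot": [0,-14,0],"jaw": 120}]}}

```text
time_s: 13.65
position: [0.5437, -0.1783, 0.1626]
tcp_rot: [0.989, 0.086, 0.122, -0.01]
wrist_force: [-0.7, -0.5, -2.0]
width: 0.0565
```

Run:
```python
from h import *
o=env.get_obs(); print(o["position"],o["wrist_force"],o["torque"])
for th,ro in ((14,(-79,-7.5)),(11,(-79.3,-7.5)),(9,(-79.6,-7.5)),(7,(-79.8,-7.5))):
    g,Rt=goal(th,ro); print(g,rel(g,Rt))
```

```text
[ 0.54369926 -0.1782633   0.16260912] [-0.69782802 -0.49339489 -2.01178371] [-0.07839131  0.20373244 -0.00493568]
[ 0.54300105 -0.17835878  0.16256344] ([-0.7, -0.0, -0.1], [0.0, -0.0, 0.1])
[ 0.54466015 -0.17806922  0.15820924] ([-0.1, -0.0, 4.5], [0.0, -3.0, 0.1])
[ 0.5455418  -0.17791535  0.15525132] ([0.0, -0.0, 7.6], [0.0, -5.0, 0.1])
[ 0.54641956 -0.17776215  0.1522535 ] ([0.2, -0.0, 10.7], [0.0, -7.0, 0.1])
```

Call:
{"name": "servo_tool", "arguments": {"motion": [{"travel": [-0.6,0,1.5],"rot": [0,-1,0],"jaw": 120},{"travel": [-0.5,0,3],"rot": [0,-2,0],"jaw": 120},{"travel": [-0.3,0,4.5],"rot": [0,-3,0],"jaw": 120},{"travel": [-0.2,0,6],"rot": [0,-4,0],"jaw": 120},{"travel": [0,0,7.5],"rot": [0,-5,0],"jaw": 120},{"travel": [0,0,7.5],"rot": [0,-5,0],"jaw": 120}]}}

```text
time_s: 14.25
position: [0.5449, -0.178, 0.155]
tcp_rot: [0.993, 0.087, 0.078, -0.007]
wrist_force: [2.8, 0.6, -2.7]
width: 0.0564
```

Run:
```python
from h import *
o=env.get_obs(); print(o["position"],o["wrist_force"],o["torque"])
f=imaging.grab_frame("side")
u=proj(f,C)[0].astype(int); cv2.imwrite("pics/s2.png",cv2.resize(f["color"][u[1]-70:u[1]+50,u[0]-90:u[0]+70],None,fx=4.5,fy=4.5,interpolation=cv2.INTER_CUBIC))
```

```text
[ 0.5449218  -0.17804465  0.15502101] [ 2.81018758  0.64516326 -2.74939579] [ 0.04314689 -0.2378106  -0.00483137]
```

View pics/s2.png

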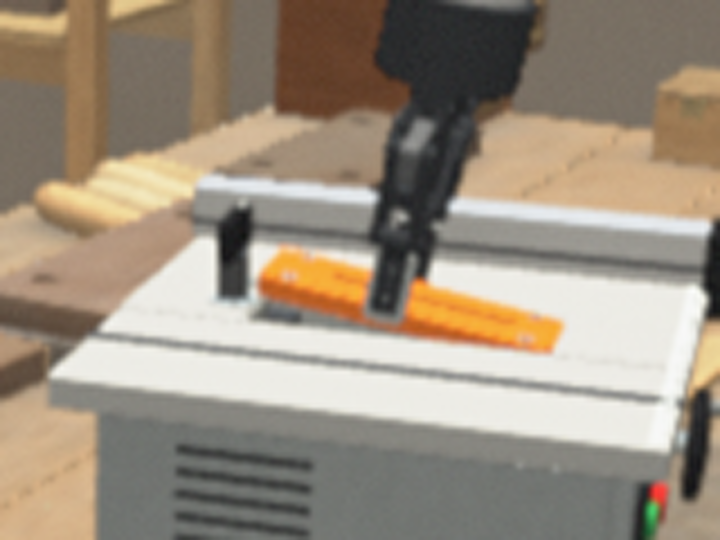

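The plate lies about 9° tilted with its tongue under the lip, and the fingers are just above the table. I lower a little more and release.

Call:
{"name": "servo_tool", "arguments": {"motion": [{"travel": [0,0,1.5],"rot": [0,-1,0],"jaw": 120},{"travel": [0,0,2.5],"rot": [0,-1.7,0],"jaw": 120},{"travel": [0,0,2.5],"rot": [0,-1.7,0],"jaw": 120},{"travel": [0,0,2.5],"rot": [0,-1.7,0],"jaw": 60},{"travel": [0,0,2.5],"rot": [0,-1.7,0],"jaw": 20},{"travel": [0,0,2.5],"rot": [0,-1.7,0],"jaw": 20},{"travel": [0,0,2.5],"rot": [0,-1.7,0],"jaw": 20}]}}

```text
time_s: 15.0
position: [0.5448, -0.1782, 0.1527]
tcp_rot: [0.994, 0.086, 0.063, -0.005]
wrist_force: [-0.4, 0.2, -0.1]
width: 0.0787
```

Call:
{"name": "servo_tool", "arguments": {"motion": [{"travel": [0,0,-20],"rot": [0,-3.5,0],"jaw": 20},{"travel": [0,0,-45],"rot": [0,-7,0],"jaw": 120},{"travel": [0,0,-75],"rot": [0,-7,0],"jaw": 200},{"travel": [0,0,-105],"rot": [0,-7,0],"jaw": 255},{"travel": [0,0,-105],"rot": [0,-7,0],"jaw": 255},{"travel": [0,0,-105],"rot": [0,-7,0],"jaw": 255}]}}

```text
time_s: 15.6
position: [0.532, -0.1805, 0.2574]
tcp_rot: [0.996, 0.086, 0.003, 0.0]
wrist_force: [0.4, -0.1, -0.0]
width: 0.0054
```

Run:
```python
from h import *
o=env.get_obs(); print(o["position"],o["wrist_force"],o["width"])
f=imaging.grab_frame("wrist"); np.savez("w7.npz",**f); cv2.imwrite("pics/w7.png",f["color"])
f=imaging.grab_frame("side"); u=proj(f,C)[0].astype(int)
a=cv2.resize(f["color"][u[1]-50:u[1]+40,u[0]-70:u[0]+60],None,fx=4,fy=4,interpolation=cv2.INTER_CUBIC)
np.savez("s3.npz",**f); cv2.imwrite("pics/s3.png",a)
u=R.from_euler('z',YAW,degrees=True).apply
for x in (60,): 
    for z in(.21,.16): print(rel(C*[1,1,0]+u([x/1000,0,0])+[0,0,z],down(YAW)))
```

```text
[ 0.53199067 -0.18045675  0.25740768] [ 0.36269929 -0.096282   -0.04759097] 0.00540032908705366
([68.6, 0.5, 45.6], [-0.1, -0.2, 0.0])
([68.4, 0.6, 95.6], [-0.1, -0.2, 0.0])
```

View pics/s3.png

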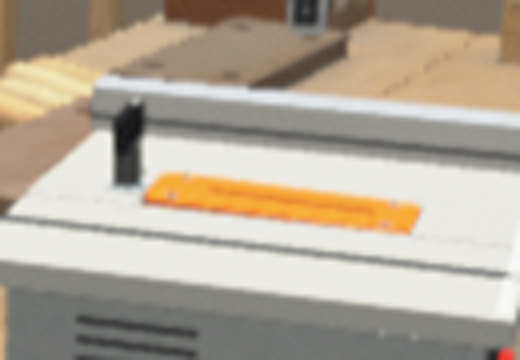

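The plate has dropped almost home, with its far end (150–190, 175–195) slightly proud at the clips. I press there with the closed fingers.

Call:
{"name": "servo_tool", "arguments": {"motion": [{"travel": [40,0.5,30],"rot": [0,0,0],"jaw": 255},{"travel": [63.5,0.5,60],"rot": [0,0,0],"jaw": 255},{"travel": [63.5,0.5,85],"rot": [0,0,0],"jaw": 255},{"travel": [63.5,0.5,93],"rot": [0,0,0],"jaw": 255},{"travel": [63.5,0.5,96],"rot": [0,0,0],"jaw": 255},{"travel": [63.5,0.5,98],"rot": [0,0,0],"jaw": 255},{"travel": [63.5,0.5,98],"rot": [0,0,0],"jaw": 255}]}}

```text
time_s: 16.4
position: [0.5954, -0.1702, 0.1604]
tcp_rot: [0.996, 0.086, 0.003, 0.0]
wrist_force: [-0.1, -0.9, -0.6]
width: -0.0001
```

Call:
{"name": "servo_tool", "arguments": {"motion": [{"travel": [0,0,1],"rot": [0,0,0],"jaw": 255},{"travel": [0,0,2],"rot": [0,0,0],"jaw": 255},{"travel": [0,0,3],"rot": [0,0,0],"jaw": 255},{"travel": [0,0,4],"rot": [0,0,0],"jaw": 255},{"travel": [0,0,4],"rot": [0,0,0],"jaw": 255}]}}

```text
time_s: 16.9
position: [0.5953, -0.1701, 0.1559]
tcp_rot: [0.996, 0.087, 0.003, 0.0]
wrist_force: [-2.1, 0.1, 5.0]
width: 0.0003
```

Call:
{"name": "servo_tool", "arguments": {"motion": [{"travel": [0,0,1],"rot": [0,0,0],"jaw": 255},{"travel": [0,0,2],"rot": [0,0,0],"jaw": 255},{"travel": [0,0,2],"rot": [0,0,0],"jaw": 255}]}}

```text
time_s: 17.2
position: [0.5957, -0.1704, 0.1553]
tcp_rot: [0.996, 0.087, 0.003, 0.001]
wrist_force: [-3.8, -0.6, 11.0]
width: 0.0001
```

Call:
{"name": "servo_tool", "arguments": {"motion": [{"travel": [0,0,1],"rot": [0,0,0],"jaw": 255},{"travel": [0,0,2],"rot": [0,0,0],"jaw": 255},{"travel": [0,0,2],"rot": [0,0,0],"jaw": 255}]}}

```text
time_s: 17.5
position: [0.5963, -0.1705, 0.1536]
tcp_rot: [0.996, 0.087, 0.004, 0.001]
wrist_force: [-1.4, 0.8, 9.6]
width: -0.0
```

Call:
{"name": "servo_tool", "arguments": {"motion": [{"travel": [0,0,1],"rot": [0,0,0],"jaw": 255},{"travel": [0,0,1.5],"rot": [0,0,0],"jaw": 255},{"travel": [0,0,1.5],"rot": [0,0,0],"jaw": 255}]}}

```text
time_s: 17.8
position: [0.5964, -0.1706, 0.1534]
tcp_rot: [0.996, 0.087, 0.004, 0.001]
wrist_force: [-6.2, 1.6, 16.4]
width: 0.0002
```

Call:
{"name": "servo_tool", "arguments": {"motion": [{"travel": [0,0,1],"rot": [0,0,0],"jaw": 255},{"travel": [0,0,1],"rot": [0,0,0],"jaw": 255},{"travel": [0,0,1],"rot": [0,0,0],"jaw": 255}]}}

```text
time_s: 18.1
position: [0.5964, -0.1707, 0.1533]
tcp_rot: [0.996, 0.087, 0.004, 0.001]
wrist_force: [-8.8, 3.1, 20.6]
width: 0.0002
```

Call:
{"name": "servo_tool", "arguments": {"motion": [{"travel": [0,0,-10],"rot": [0,0,0],"jaw": 255},{"travel": [0,19,-10],"rot": [0,0,0],"jaw": 255},{"travel": [0,19,-4],"rot": [0,0,0],"jaw": 255},{"travel": [0,19,-2],"rot": [0,0,0],"jaw": 255},{"travel": [0,19,-0.5],"rot": [0,0,0],"jaw": 255},{"travel": [0,19,0.5],"rot": [0,0,0],"jaw": 255},{"travel": [0,19,0.5],"rot": [0,0,0],"jaw": 255}]}}

```text
time_s: 18.8
position: [0.5993, -0.1903, 0.1519]
tcp_rot: [0.996, 0.086, 0.003, 0.001]
wrist_force: [-7.6, -0.3, 20.3]
width: -0.0001
```

Call:
{"name": "servo_tool", "arguments": {"motion": [{"travel": [0,0,-10],"rot": [0,0,0],"jaw": 255},{"travel": [0,-38,-10],"rot": [0,0,0],"jaw": 255},{"travel": [0,-38,-4],"rot": [0,0,0],"jaw": 255},{"travel": [0,-38,-2],"rot": [0,0,0],"jaw": 255},{"travel": [0,-38,-0.5],"rot": [0,0,0],"jaw": 255},{"travel": [0,-38,0],"rot": [0,0,0],"jaw": 255},{"travel": [0,-38,0],"rot": [0,0,0],"jaw": 255}]}}

```text
time_s: 19.5
position: [0.5915, -0.1488, 0.1517]
tcp_rot: [0.996, 0.087, 0.001, -0.003]
wrist_force: [-14.2, 14.0, 29.1]
width: -0.0
```

Call:
{"name": "servo_tool", "arguments": {"motion": [{"travel": [0,0,-8],"rot": [0,0,0],"jaw": 255},{"travel": [0,36,-8],"rot": [0,0,0],"jaw": 255},{"travel": [0,36,-4],"rot": [0,0,0],"jaw": 255},{"travel": [0,36,-2],"rot": [0,0,0],"jaw": 255},{"travel": [0,36,-1],"rot": [0,0,0],"jaw": 255},{"travel": [0,36,-1],"rot": [0,0,0],"jaw": 255}]}}

```text
time_s: 20.1
position: [0.5987, -0.1895, 0.1519]
tcp_rot: [0.996, 0.086, 0.003, 0.003]
wrist_force: [-6.9, -6.4, 14.6]
width: 0.0001
```

Call:
{"name": "servo_tool", "arguments": {"motion": [{"travel": [0,0,-8],"rot": [0,0,0],"jaw": 255},{"travel": [0,-19,-8],"rot": [0,0,0],"jaw": 255},{"travel": [0,-19,-3],"rot": [0,0,0],"jaw": 255},{"travel": [0,-19,-1],"rot": [0,0,0],"jaw": 255},{"travel": [0,-19,-0.5],"rot": [0,0,0],"jaw": 255},{"travel": [0,-19,-0.5],"rot": [0,0,0],"jaw": 255}]}}

```text
time_s: 20.7
position: [0.5943, -0.1654, 0.1519]
tcp_rot: [0.996, 0.087, 0.001, -0.002]
wrist_force: [-10.9, 8.6, 21.1]
width: 0.0
```

Call:
{"name": "servo_tool", "arguments": {"motion": [{"travel": [0,0,-30],"rot": [0,0,0],"jaw": 255},{"travel": [-50,0,-80],"rot": [0,0,0],"jaw": 255},{"travel": [-65,0,-130],"rot": [0,0,0],"jaw": 200},{"travel": [-65,0,-170],"rot": [0,0,0],"jaw": 170},{"travel": [-65,0,-170],"rot": [0,0,0],"jaw": 170},{"travel": [-65,0,-170],"rot": [0,0,0],"jaw": 170},{"travel": [-65,0,-170],"rot": [0,0,0],"jaw": 170}]}}

```text
time_s: 21.4
position: [0.5293, -0.1782, 0.3168]
tcp_rot: [0.996, 0.087, 0.001, -0.001]
wrist_force: [0.3, -0.6, -1.4]
width: 0.0285
```

Run:
```python
from h import *
o=env.get_obs(); print(o["position"],o["wrist_force"],o["width"])
f=imaging.grab_frame("wrist"); np.savez("w8.npz",**f)
print("plate",rect(cast(f,big(orange(f))[:,0],.13)))
s=imaging.grab_frame("side"); u=proj(s,C)[0].astype(int)
a=cv2.resize(f["color"][20:320,190:440],(500,600)); b=cv2.resize(s["color"][u[1]-50:u[1]+50,u[0]-50:u[0]+50],(300,300),interpolation=cv2.INTER_CUBIC)
c=np.zeros((600,800,3),np.uint8); c[:,:500]=a; c[:300,500:]=b; cv2.imwrite("pics/v12.png",c)
u=R.from_euler('z',YAW,degrees=True).apply
print(rel([.6350,-.1620,.22],down(99.6)),rel([.6350,-.1620,.186],down(99.6)))
```

```text
[ 0.52929955 -0.17824859  0.31676122] [ 0.31635239 -0.56576214 -1.39395066] 0.028499716565373992
plate (array([ 540.8, -179.5]), np.float32(9.56), array([ 57.1, 157.3]))
([107.0, 2.6, 96.2], [-0.1, -0.2, -89.6]) ([106.9, 2.7, 130.2], [-0.1, -0.2, -89.6])
```

Call:
{"name": "servo_tool", "arguments": {"motion": [{"travel": [107,2.7,20],"rot": [0,0,-8],"jaw": 170},{"travel": [107,2.7,40],"rot": [0,0,-16],"jaw": 170},{"travel": [107,2.7,60],"rot": [0,0,-24],"jaw": 170},{"travel": [107,2.7,70],"rot": [0,0,-32],"jaw": 170},{"travel": [107,2.7,70],"rot": [0,0,-40],"jaw": 170},{"travel": [107,2.7,70],"rot": [0,0,-48],"jaw": 170},{"travel": [107,2.7,70],"rot": [0,0,-56],"jaw": 170},{"travel": [107,2.7,70],"rot": [0,0,-64],"jaw": 170},{"travel": [107,2.7,70],"rot": [0,0,-72],"jaw": 170},{"travel": [107,2.7,70],"rot": [0,0,-80],"jaw": 170}]}}

```text
time_s: 22.5
position: [0.6353, -0.1626, 0.2469]
tcp_rot: [0.705, 0.709, 0.001, -0.0]
wrist_force: [0.3, 0.6, -0.2]
width: 0.0285
```

Call:
{"name": "servo_tool", "arguments": {"motion": [{"travel": [0,0,0],"rot": [0,0,-8],"jaw": 170},{"travel": [0,0,0],"rot": [0,0,-9.6],"jaw": 170},{"travel": [0,0,0],"rot": [0,0,-9.6],"jaw": 170},{"travel": [0,0,0],"rot": [0,0,-9.6],"jaw": 170}]}}

```text
time_s: 22.9
position: [0.6358, -0.1631, 0.2489]
tcp_rot: [0.647, 0.763, 0.002, 0.001]
wrist_force: [-0.4, -0.3, 0.0]
width: 0.0288
```

Run:
```python
from h import *
print(T()[1],rel([.6347,-.1619,.187],down(99.6)))
```

```text
[ 0.63583226 -0.16307256  0.2488877 ] ([1.3, -1.2, 61.9], [0.2, -0.0, -0.2])
```

Call:
{"name": "servo_tool", "arguments": {"motion": [{"travel": [1.3,-1.2,20],"rot": [0,0,-0.2],"jaw": 170},{"travel": [1.3,-1.2,40],"rot": [0,0,-0.2],"jaw": 170},{"travel": [1.3,-1.2,55],"rot": [0,0,-0.2],"jaw": 170},{"travel": [1.3,-1.2,62],"rot": [0,0,-0.2],"jaw": 170},{"travel": [1.3,-1.2,62],"rot": [0,0,-0.2],"jaw": 255},{"travel": [1.3,-1.2,62],"rot": [0,0,-0.2],"jaw": 255},{"travel": [1.3,-1.2,62],"rot": [0,0,-0.2],"jaw": 255},{"travel": [1.3,-1.2,62],"rot": [0,0,-0.2],"jaw": 255},{"travel": [1.3,-1.2,62],"rot": [0,0,-0.2],"jaw": 255}], "squeeze": 25}}

```text
time_s: 23.8
position: [0.6349, -0.162, 0.1876]
tcp_rot: [0.645, 0.764, 0.002, 0.002]
wrist_force: [1.5, -0.1, -7.6]
width: 0.0091
```

Call:
{"name": "servo_tool", "arguments": {"motion": [{"travel": [0,0,0],"rot": [0,0,7],"jaw": 255},{"travel": [0,0,0],"rot": [0,0,15],"jaw": 255},{"travel": [0,0,0],"rot": [0,0,23],"jaw": 255},{"travel": [0,0,0],"rot": [0,0,31],"jaw": 255},{"travel": [0,0,0],"rot": [0,0,39],"jaw": 255},{"travel": [0,0,0],"rot": [0,0,47],"jaw": 255},{"travel": [0,0,0],"rot": [0,0,55],"jaw": 255},{"travel": [0,0,0],"rot": [0,0,63],"jaw": 255},{"travel": [0,0,0],"rot": [0,0,71],"jaw": 255},{"travel": [0,0,0],"rot": [0,0,79],"jaw": 255}]}}

```text
time_s: 24.8
position: [0.6353, -0.1623, 0.1876]
tcp_rot: [0.984, 0.177, 0.003, 0.001]
wrist_force: [3.7, -1.0, -8.4]
width: 0.0092
```

Call:
{"name": "servo_tool", "arguments": {"motion": [{"travel": [0,0,0],"rot": [0,0,5],"jaw": 255},{"travel": [0,0,0],"rot": [0,0,9],"jaw": 255},{"travel": [0,0,0],"rot": [0,0,11],"jaw": 255},{"travel": [0,0,0],"rot": [0,0,11],"jaw": 255},{"travel": [0,0,0],"rot": [0,0,11],"jaw": 255}]}}

```text
time_s: 25.3
position: [0.6353, -0.1624, 0.1876]
tcp_rot: [0.996, 0.085, 0.003, 0.0]
wrist_force: [5.8, -1.0, -10.1]
width: 0.0093
```

Run:
```python
from h import *
r,p=T(); x=r.as_matrix()[:,0]; print(p,"yaw",np.degrees(np.arctan2(x[1],x[0]))); o=env.get_obs(); print(o["torque"],o["wrist_force"],o["width"])
```

```text
[ 0.63529125 -0.16235801  0.18759494] yaw 9.769615777624693
[-0.35199838 -0.72853238  0.06259912] [  5.75608481  -1.03639536 -10.1384289 ] 0.009277310320604904
```

Call:
{"name": "servo_tool", "arguments": {"motion": [{"travel": [0,0,0],"rot": [0,0,1],"jaw": 255},{"travel": [0,0,0],"rot": [0,0,2],"jaw": 255},{"travel": [0,0,0],"rot": [0,0,2],"jaw": 255}]}}

```text
time_s: 25.6
position: [0.6353, -0.1624, 0.1876]
tcp_rot: [0.998, 0.069, 0.003, 0.0]
wrist_force: [4.4, -1.0, -9.3]
width: 0.0092
```

Run:
```python
from h import *
r,p=T(); x=r.as_matrix()[:,0]; print(p,"yaw",np.degrees(np.arctan2(x[1],x[0]))); o=env.get_obs(); print(o["torque"],o["wrist_force"],o["width"])
```

```text
[ 0.63529829 -0.16236764  0.18762696] yaw 7.858011839522751
[-0.33501172 -0.77002544  0.62421872] [ 4.41462782 -0.98178287 -9.26488406] 0.009217364914881758
```

The torque rose from 0.06 to 0.62 N m, so the lock is at its stop. I relax, open and retreat.

Call:
{"name": "servo_tool", "arguments": {"motion": [{"travel": [0,0,0],"rot": [0,0,-1.7],"jaw": 255},{"travel": [0,0,0],"rot": [0,0,-1.7],"jaw": 255},{"travel": [0,0,0],"rot": [0,0,-1.7],"jaw": 170},{"travel": [0,0,0],"rot": [0,0,-1.7],"jaw": 160},{"travel": [0,0,-30],"rot": [0,0,-1.7],"jaw": 160},{"travel": [0,0,-80],"rot": [0,0,-1.7],"jaw": 120},{"travel": [-60,0,-125],"rot": [0,0,-1.7],"jaw": 60},{"travel": [-105,0,-140],"rot": [0,0,-1.7],"jaw": 0},{"travel": [-105,0,-140],"rot": [0,0,-1.7],"jaw": 0},{"travel": [-105,0,-140],"rot": [0,0,-1.7],"jaw": 0}]}}

```text
time_s: 26.6
position: [0.5295, -0.177, 0.3315]
tcp_rot: [0.997, 0.081, 0.005, 0.002]
wrist_force: [0.7, 0.1, -0.1]
width: 0.0852
```

Call:
{"name": "servo_tool", "arguments": {"motion": [{"travel": [0,0,0],"rot": [0,0,0],"jaw": 0},{"travel": [0,0,0],"rot": [0,0,0],"jaw": 0},{"travel": [0,0,0],"rot": [0,0,0],"jaw": 0}]}}

```text
time_s: 26.9
position: [0.5306, -0.1761, 0.3264]
tcp_rot: [0.997, 0.083, 0.002, -0.001]
wrist_force: [0.1, -0.3, 0.8]
width: 0.0853
```

Run:
```python
from h import *
o=env.get_obs(); print(o["position"],o["wrist_force"],o["width"])
f=imaging.grab_frame("wrist"); s=imaging.grab_frame("side"); u=proj(s,C)[0].astype(int)
print("plate",rect(cast(f,big(orange(f))[:,0],.13)))
a=cv2.resize(f["color"][20:320,190:440],(500,600)); b=cv2.resize(s["color"][u[1]-50:u[1]+50,u[0]-50:u[0]+50],(300,300),interpolation=cv2.INTER_CUBIC)
c=np.zeros((600,800,3),np.uint8); c[:,:500]=a; c[:300,500:]=b; cv2.imwrite("pics/v12.png",c)
```

```text
[ 0.53062184 -0.1760613   0.32643293] [ 0.09342968 -0.2579556   0.77683126] 0.08534795028033779
plate (array([ 540.9, -179.5]), np.float32(9.51), array([ 56.9, 157.4]))
```

View pics/v12.png

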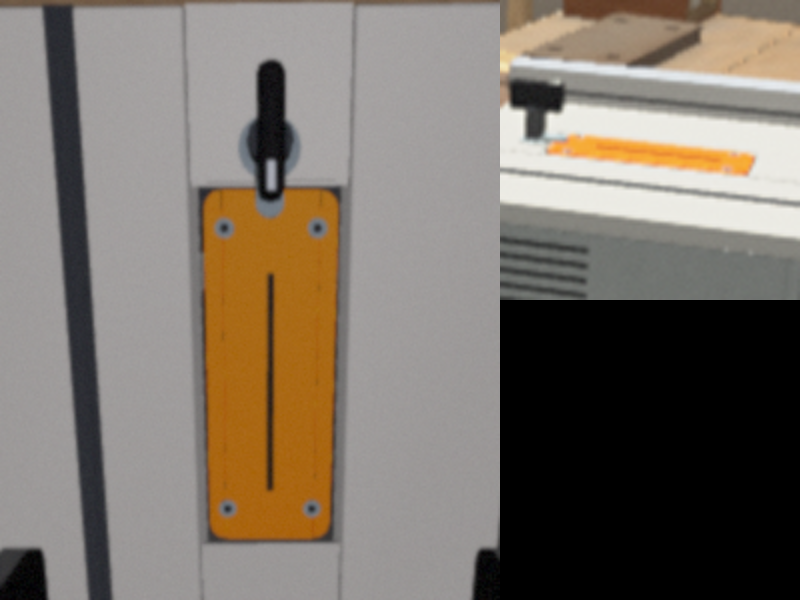

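The plate is seated inside the opening (205–338, 190–540). The lock bar is square at columns 258–285, with its finger at (270,205) over the plate's far end, and nothing touches the gripper. I hand the job in.

```bash
python3 -c "
from station import workorder; print(workorder.job_done())"
```

```text
the job is handed in; nothing more can be done
None
```

I turned the lock clear, hooked the plate's tongue under the lip with the plate tilted about 28°, and lowered and released it. I then pressed the far end home and turned the lock back square. The job was handed in at about 27 s of the 72 s allowed; it reports no verdict.

**Last checks:**
- **Plate:** after pressing left, right and centre, the fingertips stopped at the same height at all three points (TCP 0.152 m). That puts the face at the table surface, so it is flush and level within what I could measure. I checked flushness only by touch at the far end and by eye in the pictures.
- **Lock:** it went to its stop, where the torque rose to 0.62 N m. The last picture shows the bar square and the finger over the plate's far end.
- **Gripper:** it is open, about 0.2 m above the table, with no real force on it.
- **Old plate and gauge:** I did not touch them, though neither is in the last picture.

**What went wrong or disagreed:**
- My first grip on the lock closed on the hub under the bar (15.8 mm opening instead of 10), so I opened, rose 9 mm and gripped again.
- Pressing at the left edge once read 29 N upward with 14 N to each side; the highest reading I saw, still under the 40 N limit.
- The cameras differed by up to about 1.6 mm on positions and 0.4° on the plate's yaw. The fit was not affected.

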